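# Load the reagent bottle holders by size

## Task

Set the four round white reagent bottles upright into the four round metal holders by size: the smallest bottle in the smallest holder, the next in the next, up to the largest in the largest. Lower each one into its holder before letting go of it, knock none over, and leave the square bottle and the glass beaker where they stand.

Things in the scene. Friction and masses are not known exactly. Their poses are not given: they have to be found in the camera images.
- bottle_small: the smallest of the four round white reagent bottles (sizes in mm): white plastic, paper label, grey screw cap; loose, upright, about 50 g; diameter 32, straight-sided up to 54, then a shoulder and cap, 76 high over all. Origin: centre of the underside, z up. Grips well with the TCP 46 above the underside.
- bottle_medium: the second smallest of the four round white reagent bottles (sizes in mm): white plastic, paper label, grey screw cap; loose, upright, about 90 g; diameter 42, straight-sided up to 60, then a shoulder and cap, 84 high over all. Origin: centre of the underside, z up. Grips well with the TCP 46 above the underside.
- bottle_large: the second largest of the four round white reagent bottles (sizes in mm): white plastic, paper label, grey screw cap; loose, upright, about 150 g; diameter 52, straight-sided up to 66, then a shoulder and cap, 92 high over all. Origin: centre of the underside, z up. Grips well with the TCP 52 above the underside.
- bottle_largest: the largest of the four round white reagent bottles (sizes in mm): white plastic, paper label, grey screw cap; loose, upright, about 220 g; diameter 62, straight-sided up to 72, then a shoulder and cap, 100 high over all. Origin: centre of the underside, z up. Grips well with the TCP 60 above the underside.
- holder_small: round metal bottle holder, the smallest of four, for bottle_small (sizes in mm): a shallow open cup of grey aluminium with a black pad on its floor, fixed to the bench, bore 50, outside diameter 58, rim 16 above the bench, inner floor 4 above the bench. Origin: centre of the underside (on the bench), z up.
- holder_medium: round metal bottle holder, the second smallest of four, for bottle_medium (sizes in mm): a shallow open cup of grey aluminium with a black pad on its floor, fixed to the bench, bore 60, outside diameter 68, rim 16 above the bench, inner floor 4 above the bench. Origin: centre of the underside (on the bench), z up.
- holder_large: round metal bottle holder, the second largest of four, for bottle_large (sizes in mm): a shallow open cup of grey aluminium with a black pad on its floor, fixed to the bench, bore 70, outside diameter 78, rim 16 above the bench, inner floor 4 above the bench. Origin: centre of the underside (on the bench), z up.
- holder_largest: round metal bottle holder, the largest of four, for bottle_largest (sizes in mm): a shallow open cup of grey aluminium with a black pad on its floor, fixed to the bench, bore 80, outside diameter 88, rim 16 above the bench, inner floor 4 above the bench. Origin: centre of the underside (on the bench), z up.
- square_bottle: (sizes in mm) square white bottle with grey round cap, 50 x 50 in plan, 90 high, loose, a bystander to be left alone. Origin: centre of the underside, z up. (Apart from the ten listed things, nothing within 0.75 m of the robot's base and 45 degrees of straight ahead is higher than 15 above the bench.)
- beaker: (sizes in mm) empty glass beaker, diameter 54 at the rim, 70 high, loose, a bystander to be left alone. Origin: centre of the underside, z up.
Things that resemble listed ones, but are neither listed nor needed, are in the scene too. What is shaped like the holder_small but red is not meant.

How it is judged:
By the outcome, as a careful person would: the job done as asked, in the order asked, and still so for the second after the job is handed in, with the robot touching nothing.
It also fails if it takes over 115 s, if anything falls off the work surface, if the arm or the gripper's body presses on something with over 40 N, if the wrist force passes 120 N, or if a joint passes its speed limit or range.

## Robot

A 7-joint arm with a two-finger parallel gripper is mounted at the origin on the work surface. World frame = base frame: x ahead of the robot, y to its left, z up, the work surface at z = 0. Lengths are in m, angles in rad, forces in N, time in s.
With the tool pointing down it reaches from about 0.4 to 0.85 m from the base axis. Payload 4.5 kg.
Tool frame: the origin (TCP) lies between the finger pads, 19 mm behind the fingertips; this is the grasp point; z points along the fingers, y is the line along which they close (so a half turn about z gives the same grasp; the last joint's range is limited). The gripper opens to 88 mm and grips with 3 to 60 N. Pads are 18 mm wide; open, the fingers measure 123 mm over their backs; the gripper's body (75 mm by 187 mm) begins 45 mm behind the grasp point.
Start: joints at [-1.092, 0.689, -0.195, 1.565, 0.157, 0.902, -0.215], TCP at [0.269, 0.564, 0.257] pointing down, gripper open.
Joint ranges: [-3.01, 3.01], [-0.46, 2.08], [-1.47, 1.51], [0.13, 2.56], [-1, 4.14], [0.04, 2.09], [-2.66, 2.66]. Speed limits (rad/s): [2.57, 2.57, 3.14, 3.14, 3.14, 3.14, 3.14].

## Interface

Orientations are given as a unit quaternion [x, y, z, w].
In Python, from plant import r, eyes, finish_job gives the robot as it stands. The module is installed in compiled form; this text tells all that it offers.
- The arm moves only by the tool move_arm, never from a script. Its argument "motion" is a list of rows, each a list of 7 numbers: the shift along the tool's x, y, z in mm, then the turn, a rotation vector about the tool's x, y, z in degrees, then the closure, from 0 (fully open) to 1 (shut). A call has 1 to 5 rows; each row is the pose to reach, as a shift and turn from the pose commanded when the call began, along the tool's axes at that moment; what a row does not reach only later rows make up. A row lasts 1/8 s, in which the tool goes at most 62.5 mm and 10.7 degrees, less where a joint would pass 70% of its speed; a pose out of reach is approached as far as the arm can. A call with a gripper value outside its range is refused whole. The fingers move at their own pace and stop on an object; "newtons" is the grip in N (left out, the last holds). Time passes only in rows, so rows that repeat a pose let the fingers close. It gives the time, the measured TCP pose, the force, the opening and the grip force at its end, in the units of the state.
- r.get_state(): the state, without advancing time (a new reading comes with each control period).
- eyes.snapshot(name): name is "scene" or "top" or "wrist"; returns a dict with "frame" (400x640x3 uint8, red, green, blue), "z_map" (400x640 float32, m along the optical axis (not along the pixel's ray), 0 where there is no reading), "intrinsics" (3x3 intrinsics, pixels), "world_to_cam" (4x4, takes a point from world to camera coordinates). Camera axes: x right, y down, z forward; pixel columns grow to the right and rows downward; lengths in m; the calibration is good to about 2 mm. A picture is of the moment at which its call begins.
- finish_job(): hands the job in; it is judged then, once.
The state is a dict: "clock": time; "q": joint angles; "qd": joint speeds; "joint_torque": joint torques, N m; "tool_pos": TCP position; "eef_rot": TCP orientation; "contact_force": force on the tool from outside, world axes, zero at the start; "moment": the same for the moment, N m; "opening": opening from 0.0 (shut) to 1.0 (fully open); "finger_force": force on a finger pad.
Only numpy, scipy, OpenCV 4.12 (cv2) and the standard library are available. Lean on these libraries where they do the work, as an engineer would, in place of code of your own. Each camera call takes 0.05 s, during which the arm holds its last target. There are 200 camera calls.

## Working session

There is one attempt and no reset: what is moved stays moved. The work goes in short steps, Python scripts to look and compute and a tool call to move; the robot and the scene stay as the last step left them, time stands still between calls to the robot, and variables do not carry over. Pictures are saved under pics/ and viewed, at most 14 in all, crops included, and the job is handed in when it is done.

Besides the shell and the picture viewer there is one more tool, called after ">>>" as a command line: name --pt "numbers of a row" for each row, then --argument value for the rest. move_arm: Moves the arm, as the interface text tells. Its arguments: {"type":"object","properties":{"motion":{"type":"array","items":{"type":"array","items":{"type":"number"}}},"newtons":{"type":"number"}},"required":["motion"]}

```bash
mkdir -p pics; cat > h.py <<'E'
import numpy as np, cv2
from plant import r, eyes, finish_job
def snap(n,f=None):
    s=eyes.snapshot(n)
    if f: cv2.imwrite('pics/'+f,s['frame'][:,:,::-1])
    return s
def world(s):
    K=s['intrinsics'];z=s['z_map'];v,u=np.mgrid[:400,:640]
    p=np.stack([(u-K[0,2])/K[0,0]*z,(v-K[1,2])/K[1,1]*z,z,np.ones_like(z)],-1)
    w=(p@np.linalg.inv(s['world_to_cam']).T)[...,:3]; w[z==0]=np.nan
    return w
E
python3 - <<'E'
from h import *
np.set_printoptions(precision=3,suppress=True)
a=snap('scene','s0.png');b=snap('top','t0.png')
np.savez('s0.npz',**a);np.savez('t0.npz',**b)
for s in(a,b): print(np.linalg.inv(s['world_to_cam']))
print(r.get_state())
E
```

```text
[[-0.532  0.662 -0.528  1.14 ]
 [ 0.847  0.422 -0.324  0.378]
 [ 0.008 -0.619 -0.785  0.983]
 [ 0.     0.     0.     1.   ]]
[[-0.058 -0.978  0.203  0.243]
 [-0.998  0.056 -0.015  0.016]
 [ 0.003 -0.203 -0.979  1.361]
 [ 0.     0.     0.     1.   ]]
{'clock': 0.1, 'q': array([-1.092,  0.69 , -0.195,  1.566,  0.157,  0.903, -0.215]), 'qd': array([-0.   , -0.002,  0.   , -0.003,  0.001,  0.   ,  0.   ]), 'joint_torque': array([ -0.003, -52.851,  -1.271, -15.384,  -0.053,   0.002,   0.   ]), 'tool_pos': array([0.269, 0.564, 0.257]), 'eef_rot': array([ 0.221,  0.975, -0.001, -0.   ]), 'contact_force': array([-0.28 ,  0.18 ,  0.202]), 'moment': array([-0.039,  0.028,  0.073]), 'finger_force': 0.0, 'opening': 0.9974409509594433}
```

View pics/s0.png

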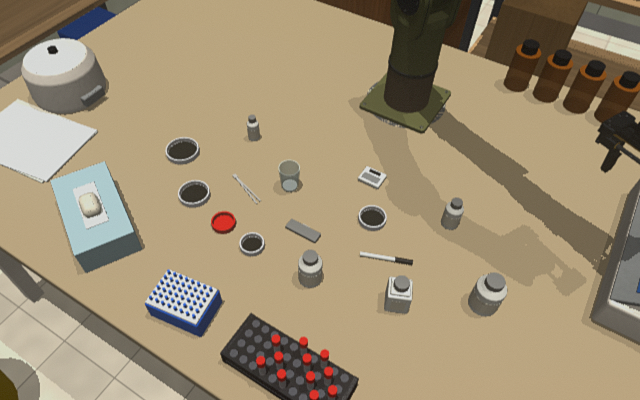

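View pics/t0.png

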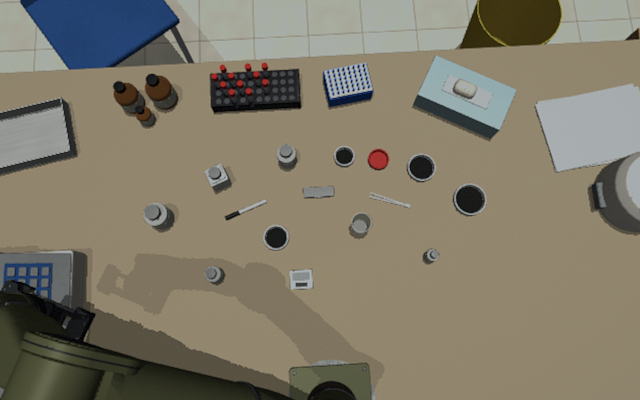

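The top view shows round bottles at (432,256), (214,275), (287,156) and (156,216). The square bottle is at (217,177) and the beaker at (361,224). The grey holders are at (344,156), (276,237), (421,167) and (469,199). The red look-alike at (378,159) is not meant. I'll measure all of these and confirm them in a crop.

```bash
python3 - <<'E'
from h import *
np.set_printoptions(precision=4,suppress=True)
b=np.load('t0.npz');w=world(b)
def circ(P):
    A=np.c_[2*P,np.ones(len(P))];s=np.linalg.lstsq(A,(P**2).sum(1),rcond=None)[0]
    return s[:2],np.sqrt(s[2]+s[:2]@s[:2])
c0=w[...,:2]
for n,(u,v) in dict(b1=(432,256),b2=(214,275),b3=(287,156),b4=(156,216),sq=(217,177),bk=(361,224)).items():
    q=w[v-25:v+26,u-25:u+26].reshape(-1,3);q=q[(q[:,2]>.02)&(q[:,2]<.13)]
    zt=np.percentile(q[:,2],97);cap=q[q[:,2]>zt-.006]
    (c,rad),_,=cv2.minEnclosingCircle((cap[:,:2]*1000).astype('f4')),0
    print(n,'top',zt,'cap c',np.array(c),'r',rad,'hi med',np.median(cap,0), 'body ext',q.min(0)[:2],q.max(0)[:2])
for n,(u,v) in dict(h344=(344,156),h276=(276,237),h421=(421,167),h469=(469,199),red=(378,159)).items():
    q=w[v-22:v+23,u-22:u+23].reshape(-1,3);q=q[(q[:,2]>.011)&(q[:,2]<.022)]
    c,R=circ(q[:,:2]);k=abs(np.hypot(*(q[:,:2]-c).T)-R)<.006;c,R=circ(q[k,:2]);print(n,c,'midD',2*R*1000,k.sum(),np.median(q[:,2]))
cr=b['frame'][130:300,130:510,::-1];cv2.imwrite('pics/t0c.png',cv2.resize(cr,None,fx=2.1,fy=2.1,interpolation=2))
E
```

```text
b1 top 0.0784789484804563 cap c [ 363.1177 -286.8724] r 10.048874855041504 hi med [ 0.3624 -0.2877  0.0754] body ext [ 0.3461 -0.3033] [ 0.3776 -0.2709]
b2 top 0.08702744789033276 cap c [345.9151 280.0166] r 12.984954833984375 hi med [0.3447 0.28   0.0839] body ext [0.325  0.2586] [0.3666 0.3006]
b3 top 0.09452731041631035 cap c [653.9169  78.0409] r 16.11385154724121 hi med [0.6521 0.0782 0.092 ] body ext [0.6264 0.0527] [0.6774 0.1033]
b4 top 0.10260069022153848 cap c [508.4564 423.1952] r 19.554243087768555 hi med [0.5077 0.4227 0.1   ] body ext [0.4762 0.3921] [0.5375 0.4536]
sq top 0.09195225863032433 cap c [605.1118 265.3177] r 15.990274429321289 hi med [0.605  0.2663 0.0891] body ext [0.5734 0.2338] [0.6353 0.2957]
bk top 0.07244924883529658 cap c [ 455.8199 -106.9572] r 27.079540252685547 hi med [ 0.4602 -0.1104  0.0694] body ext [ 0.4299 -0.1329] [ 0.4809 -0.0827]
h344 [ 0.6532 -0.0798] midD 53.802680382988754 88 0.014809024718185793
h276 [0.4373 0.1187] midD 63.49401183153762 117 0.01496342411571372
h421 [ 0.6089 -0.2902] midD 73.59538639714805 126 0.01455660136441339
h469 [ 0.5111 -0.4132] midD 83.6707480369016 151 0.01482382715499142
red [ 0.6394 -0.1735] midD 53.67368996253233 90 0.015191446006840303
```

View pics/t0c.png

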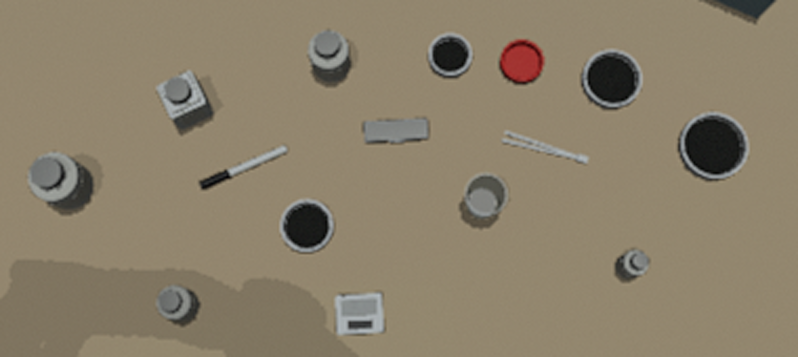

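All of it matches: bottle tops at 76/84/92/100 mm (+2), rim mean diameters 54/64/74/84 mm.

| Size | Bottle (x, y) | Holder (x, y) |
|---|---|---|
| small | (.362, -.287) | (.653, -.080) |
| medium | (.345, .280) | (.437, .119) |
| large | (.653, .078) | (.609, -.290) |
| largest | (.508, .423) | (.511, -.413) |

I'll go from smallest to largest, first squaring the tool with the world axes.

>>> move_arm --pt "-51 -23 0 0 0 -5.1 0" --pt "-102 -46 0 0 0 -10.2 0" --pt "-153 -69 0 0 0 -15.3 0" --pt "-204 -92 0 0 0 -20.4 0" --pt "-255 -115 0 0 0 -25.5 0" --newtons 15

```text
clock: 0.72
tool_pos: [0.4505, 0.349, 0.2571]
eef_rot: [-0.002, 1.0, -0.0, -0.0]
contact_force: [0.8, 0.1, -0.0]
opening: 1.001
finger_force: 0.0
```

>>> move_arm --pt "-10 -60 0 0 0 0 0" --pt "-20 -120 0 0 0 0 0" --pt "-20 -180 0 0 0 0 0" --pt "-20 -240 0 0 0 0 0" --pt "-20 -300 0 0 0 0 0"

```text
clock: 1.35
tool_pos: [0.4694, 0.0487, 0.2572]
eef_rot: [-0.0, 1.0, -0.0, -0.0]
contact_force: [0.3, 0.0, 0.2]
opening: 1.002
finger_force: 0.0
```

>>> move_arm --pt "0 -60 0 0 0 0 0" --pt "5 -120 0 0 0 0 0" --pt "25 -175 0 0 0 0 0" --pt "50 -230 0 0 0 0 0" --pt "75 -285 0 0 0 0 0"

```text
clock: 1.98
tool_pos: [0.3937, -0.236, 0.2572]
eef_rot: [-0.0, 1.0, 0.0, -0.0]
contact_force: [0.8, 0.1, 0.2]
opening: 1.0
finger_force: 0.0
```

>>> move_arm --pt "16 -25 25 0 0 0 0" --pt "32 -51 50 0 0 0 0" --pt "32 -51 77 0 0 0 0" --pt "32 -51 77 0 0 0 0"

```text
clock: 2.48
tool_pos: [0.3616, -0.2849, 0.1791]
eef_rot: [-0.0, 1.0, 0.001, -0.002]
contact_force: [0.3, -0.6, 0.8]
opening: 0.995
finger_force: 0.0
```

```bash
cat >> h.py <<'E'
def look(n,pts,f=None):
    "wrist (or other) view: project expected points, and re-measure bottle cap near each"
    s=snap(n,f);w=world(s);K=s['intrinsics']
    for p in pts:
        c=s['world_to_cam']@np.r_[p,1];uv=K@c[:3]/c[2]
        d=np.hypot(w[...,0]-p[0],w[...,1]-p[1]);q=w[(d<.045)&(w[...,2]>.01)&(w[...,2]<p[2]+.006)]
        if len(q): t=q[:,2].max();k=q[q[:,2]>t-.005]
        print(p,'uv',uv[:2].round(),'n',len(q),*( (t.round(4),((k.max(0)+k.min(0))/2).round(4)) if len(q) else ()))
    return s,w
E
python3 - <<'E'
from h import *
look('wrist',[(.362,-.287,.076)],'w1.png'); print(r.get_state()['tool_pos'])
E
```

```text
(0.362, -0.287, 0.076) uv [315. 207.] n 1627 0.0791 [ 0.3637 -0.2856  0.0767]
[ 0.36258232 -0.2848805   0.18007979]
```

View pics/w1.png

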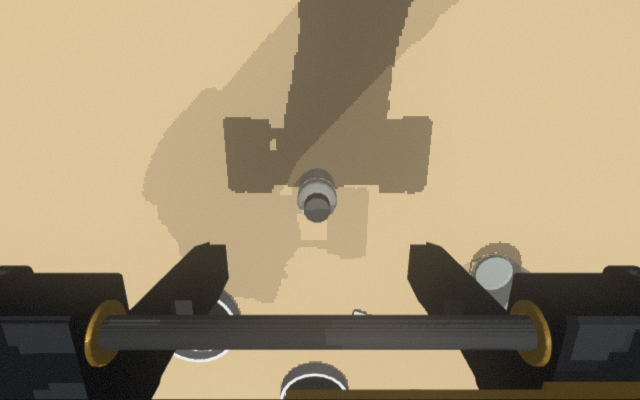

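The small bottle's cap is at (317,208), centred between the fingers and matching the projection. I'll descend to 46 mm.

>>> move_arm --pt "0 -1 40 0 0 0 0" --pt "0 -1 80 0 0 0 0" --pt "0 -1 115 0 0 0 0" --pt "0 -1 134 0 0 0 0" --pt "0 -1 134 0 0 0 0"

```text
clock: 3.15
tool_pos: [0.3636, -0.2858, 0.0462]
eef_rot: [-0.001, 1.0, 0.0, -0.0]
contact_force: [0.3, -0.1, 0.5]
opening: 1.002
finger_force: 0.0
```

>>> move_arm --pt "0 0 0 0 0 0 0.7" --pt "0 0 0 0 0 0 0.7" --pt "0 0 0 0 0 0 0.7" --pt "0 0 0 0 0 0 0.7" --pt "0 0 0 0 0 0 0.7" --newtons 15

```text
clock: 3.78
tool_pos: [0.3628, -0.2864, 0.0465]
eef_rot: [-0.0, 1.0, -0.0, 0.0]
contact_force: [-0.7, 0.0, 0.9]
opening: 0.458
finger_force: 0.0
```

>>> move_arm --pt "0 0 0 0 0 0 0.85" --pt "0 0 0 0 0 0 0.85" --pt "0 0 0 0 0 0 0.85" --pt "0 0 0 0 0 0 0.85"

```text
clock: 4.28
tool_pos: [0.3628, -0.2863, 0.0464]
eef_rot: [-0.0, 1.0, 0.0, -0.0]
contact_force: [-0.6, 0.6, 0.8]
opening: 0.354
finger_force: 15.0
```

>>> move_arm --pt "0 0 -20 0 0 0 0.85" --pt "0 0 -50 0 0 0 0.85" --pt "0 0 -90 0 0 0 0.85" --pt "0 0 -130 0 0 0 0.85" --pt "0 0 -160 0 0 0 0.85"

```text
clock: 4.9
tool_pos: [0.3626, -0.2864, 0.2079]
eef_rot: [-0.0, 1.0, -0.0, 0.0]
contact_force: [-0.1, -0.5, -0.8]
opening: 0.356
finger_force: 15.0
```

>>> move_arm --pt "-35 25 0 0 0 0 0.85" --pt "-72 52 0 0 0 0 0.85" --pt "-110 78 0 0 0 0 0.85" --pt "-147 105 0 0 0 0 0.85" --pt "-185 132 0 0 0 0 0.85"

```text
clock: 5.52
tool_pos: [0.5483, -0.1535, 0.2061]
eef_rot: [-0.0, 1.0, -0.0, -0.001]
contact_force: [0.8, -0.3, -1.2]
opening: 0.357
finger_force: 15.0
```

>>> move_arm --pt "-35 25 0 0 0 0 0.85" --pt "-70 49 0 0 0 0 0.85" --pt "-95 67 0 0 0 0 0.85" --pt "-106 75 0 0 0 0 0.85" --pt "-106 75 0 0 0 0 0.85"

```text
clock: 6.15
tool_pos: [0.6534, -0.079, 0.2059]
eef_rot: [-0.0, 1.0, -0.0, -0.001]
contact_force: [-0.7, 0.8, 0.0]
opening: 0.352
finger_force: 15.0
```

```bash
python3 - <<'E'
from h import *
snap('wrist','w2.png'); print(r.get_state()['tool_pos'])
E
```

```text
[ 0.65273081 -0.08021989  0.20595687]
```

View pics/w2.png

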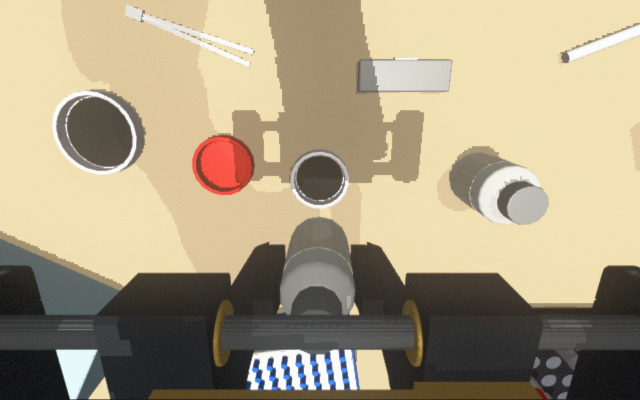

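The grey small holder is at (320,180), directly under the bottle's axis, with the red one to the left at (223,165). I'll lower.

>>> move_arm --pt "0 0 40 0 0 0 0.85" --pt "0 0 80 0 0 0 0.85" --pt "0 0 115 0 0 0 0.85" --pt "0 0 140 0 0 0 0.85" --pt "0 0 150 0 0 0 0.85"

```text
clock: 6.82
tool_pos: [0.6517, -0.0811, 0.055]
eef_rot: [0.001, 1.0, -0.001, -0.002]
contact_force: [-0.9, -0.1, -0.9]
opening: 0.355
finger_force: 15.0
```

>>> move_arm --pt "0 0 3 0 0 0 0.85" --pt "0 0 5 0 0 0 0.85" --pt "0 0 5 0 0 0 0.85"

```text
clock: 7.2
tool_pos: [0.6542, -0.0794, 0.0523]
eef_rot: [-0.0, 1.0, -0.0, 0.001]
contact_force: [-0.7, -0.7, -0.5]
opening: 0.357
finger_force: 15.0
```

>>> move_arm --pt "0 0 1 0 0 0 0.85" --pt "0 0 1 0 0 0 0.85"

```text
clock: 7.45
tool_pos: [0.6539, -0.0792, 0.0506]
eef_rot: [-0.0, 1.0, 0.0, 0.0]
contact_force: [0.1, -0.3, -0.7]
opening: 0.356
finger_force: 15.0
```

```bash
python3 - <<'E'
from h import *
s,w=look('top',[(.653,-.080,.08)])
s=r.get_state();print(s['tool_pos'],s['contact_force'])
E
```

```text
(0.653, -0.08, 0.08) uv [346. 149.] n 112 0.078 [ 0.644  -0.0842  0.0757]
[ 0.65383238 -0.07921258  0.05058031] [-0.94337604  0.18484029 -1.37341731]
```

>>> move_arm --pt "0 0 0 0 0 0 0.5" --pt "0 0 0 0 0 0 0.3" --pt "0 0 0 0 0 0 0" --pt "0 0 0 0 0 0 0" --pt "0 0 0 0 0 0 0"

```text
clock: 8.12
tool_pos: [0.6537, -0.0792, 0.0504]
eef_rot: [-0.0, 1.0, 0.0, 0.0]
contact_force: [0.2, 0.1, 0.1]
opening: 0.901
finger_force: 0.0
```

>>> move_arm --pt "0 0 -30 0 0 0 0" --pt "0 0 -70 0 0 0 0" --pt "0 0 -110 0 0 0 0" --pt "0 0 -150 0 0 0 0" --pt "0 0 -170 0 0 0 0"

```text
clock: 8.75
tool_pos: [0.6547, -0.0792, 0.2231]
eef_rot: [-0.0, 1.0, 0.0, 0.002]
contact_force: [0.6, 0.1, -0.7]
opening: 1.004
finger_force: 0.0
```

```bash
python3 - <<'E'
from h import *
s,w=look('wrist',[(.653,-.080,.082)],'w3.png')
s=r.get_state();print(s['tool_pos'],s['contact_force'])
E
```

```text
(0.653, -0.08, 0.082) uv [317. 189.] n 1845 0.083 [ 0.655  -0.0789  0.0805]
[ 0.65568792 -0.07915856  0.2250048 ] [0.34621079 0.11295325 1.35313692]
```

View pics/w3.png

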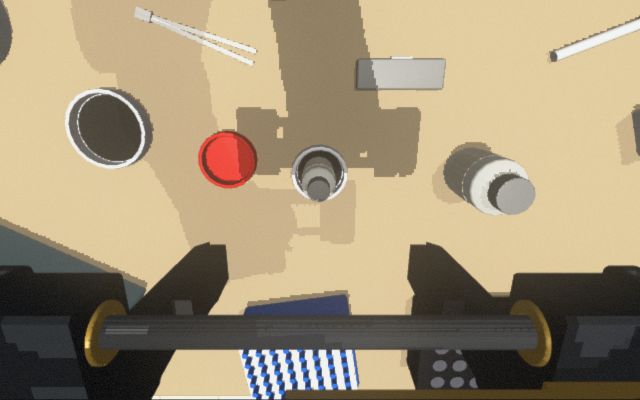

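The small bottle stands in its holder at (320,175), top at about 80 mm. Next is the medium one.

>>> move_arm --pt "31 36 0 0 0 0 0" --pt "70 82 0 0 0 0 0" --pt "109 127 0 0 0 0 0" --pt "148 172 0 0 0 0 0" --pt "188 218 0 0 0 0 0"

```text
clock: 9.43
tool_pos: [0.4643, 0.1399, 0.2201]
eef_rot: [0.0, 1.0, 0.0, -0.0]
contact_force: [-0.0, 1.0, -0.1]
opening: 1.0
finger_force: 0.0
```

>>> move_arm --pt "35 40 0 0 0 0 0" --pt "70 81 0 0 0 0 0" --pt "100 115 15 0 0 0 0" --pt "120 141 40 0 0 0 0" --pt "120 141 40 0 0 0 0"

```text
clock: 10.05
tool_pos: [0.343, 0.2815, 0.1791]
eef_rot: [-0.003, 1.0, -0.0, -0.002]
contact_force: [-0.1, -1.4, 0.6]
opening: 0.997
finger_force: 0.0
```

```bash
python3 - <<'E'
from h import *
s,w=look('wrist',[(.345,.280,.084)])
s=r.get_state();print(s['tool_pos'],s['contact_force'],s['q'])
E
```

```text
(0.345, 0.28, 0.084) uv [316. 212.] n 2737 0.0874 [0.348  0.283  0.0849]
[0.34457156 0.27998675 0.17972571] [-0.16920137 -0.22470405 -0.09869291] [-0.62414907  0.61146588 -0.25181192  2.16807697  0.37170302  0.40406023
  0.39785386]
```

Aim for (.346, .281) and descend to 46 mm.

>>> move_arm --pt "-2 1 40 0 0 0 0" --pt "-2 1 80 0 0 0 0" --pt "-2 1 115 0 0 0 0" --pt "-2 1 134 0 0 0 0" --pt "-2 1 134 0 0 0 0.2"

```text
clock: 10.72
tool_pos: [0.3498, 0.28, 0.0463]
eef_rot: [0.001, 1.0, -0.001, -0.001]
contact_force: [-0.2, -0.4, -0.0]
opening: 0.915
finger_force: 0.0
```

>>> move_arm --pt "0 0 0 0 0 0 0.75" --pt "0 0 0 0 0 0 0.75" --pt "0 0 0 0 0 0 0.75" --pt "0 0 0 0 0 0 0.75" --pt "0 0 0 0 0 0 0.75" --newtons 18

```text
clock: 11.35
tool_pos: [0.3488, 0.2818, 0.0476]
eef_rot: [-0.0, 1.0, -0.0, -0.0]
contact_force: [0.2, 0.8, 3.9]
opening: 0.469
finger_force: 18.0
```

>>> move_arm --pt "0 0 0 0 0 0 0.75" --pt "0 0 0 0 0 0 0.75"

```text
clock: 11.6
tool_pos: [0.3488, 0.2818, 0.0476]
eef_rot: [-0.0, 1.0, -0.0, -0.0]
contact_force: [-0.0, 1.8, 5.1]
opening: 0.471
finger_force: 18.0
```

>>> move_arm --pt "0 0 -20 0 0 0 0.75" --pt "0 0 -50 0 0 0 0.75" --pt "0 0 -90 0 0 0 0.75" --pt "0 0 -120 0 0 0 0.75" --pt "0 0 -120 0 0 0 0.75"

```text
clock: 12.22
tool_pos: [0.3493, 0.2815, 0.1684]
eef_rot: [0.0, 1.0, 0.0, 0.0]
contact_force: [-0.5, -1.0, -2.3]
opening: 0.47
finger_force: 18.0
```

>>> move_arm --pt "-20 -37 0 0 0 0 0.75" --pt "-44 -81 0 0 0 0 0.75" --pt "-68 -125 0 0 0 0 0.75" --pt "-88 -162 0 0 0 0 0.75" --pt "-88 -162 0 0 0 0 0.75"

```text
clock: 12.85
tool_pos: [0.437, 0.115, 0.1654]
eef_rot: [0.004, 1.0, -0.003, -0.002]
contact_force: [-0.0, 0.1, -1.0]
opening: 0.468
finger_force: 18.0
```

```bash
python3 - <<'E'
from h import *
snap('wrist','w4.png');s=r.get_state();print(s['tool_pos'],s['contact_force'])
E
```

```text
[0.43633909 0.11764809 0.16584689] [-0.52082927  0.4469916  -0.90561237]
```

View pics/w4.png

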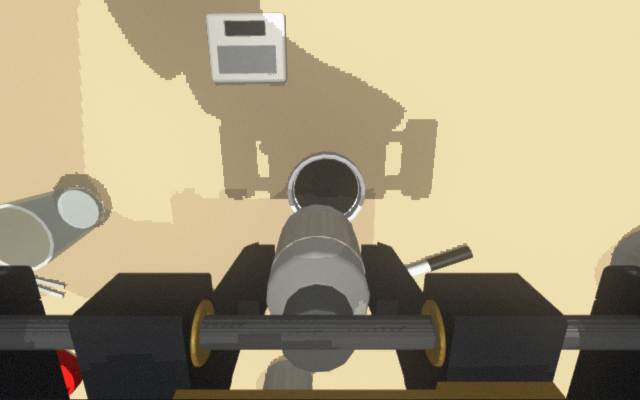

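```bash
cat >> h.py <<'E'
def rim(s,w,p,R):
    d=np.hypot(w[...,0]-p[0],w[...,1]-p[1]);q=w[(abs(d-R)<.012)&(w[...,2]>.011)&(w[...,2]<.022)][:,:2]
    for _ in range(3):
        a=np.linalg.lstsq(np.c_[2*q,np.ones(len(q))],(q**2).sum(1),rcond=None)[0];c=a[:2];Rf=np.sqrt(a[2]+c@c)
        q=q[abs(np.hypot(*(q-c).T)-Rf)<.005]
    print('rim',c.round(4),'R',Rf.round(4),len(q));return c
E
python3 - <<'E'
from h import *
s=snap('wrist');w=world(s);rim(s,w,(.437,.119),.032);print(r.get_state()['tool_pos'],r.get_state()['eef_rot'])
E
```

```text
rim [0.4388 0.1212] R 0.0315 874
[0.43597217 0.11934339 0.16621669] [ 9.79983513e-05  9.99998007e-01 -7.14138219e-04 -1.86209075e-03]
```

>>> move_arm --pt "-2 1 30 0 0 0 0.75" --pt "-2 1 60 0 0 0 0.75" --pt "-2 1 90 0 0 0 0.75" --pt "-2 1 108 0 0 0 0.75" --pt "-2 1 112 0 0 0 0.75"

```text
clock: 13.58
tool_pos: [0.4371, 0.122, 0.0542]
eef_rot: [-0.002, 1.0, -0.001, -0.002]
contact_force: [0.3, -0.5, -0.7]
opening: 0.47
finger_force: 18.0
```

>>> move_arm --pt "0 0 1 0 0 0 0.75" --pt "0 0 1 0 0 0 0.75"

```text
clock: 13.82
tool_pos: [0.4387, 0.1208, 0.0548]
eef_rot: [-0.0, 1.0, -0.0, -0.0]
contact_force: [0.2, 0.8, -1.5]
opening: 0.473
finger_force: 18.0
```

Still about 3 mm above the floor; lower a little more.

>>> move_arm --pt "0 0 2 0 0 0 0.75" --pt "0 0 3 0 0 0 0.75" --pt "0 0 3 0 0 0 0.75"

```text
clock: 14.2
tool_pos: [0.4387, 0.1203, 0.0516]
eef_rot: [0.0, 1.0, -0.001, -0.0]
contact_force: [-0.0, 0.1, 1.8]
opening: 0.469
finger_force: 18.0
```

Contact force has gone from -1.5 N to +1.8 N, so the bottle is on the floor. Release and rise.

>>> move_arm --pt "0 0 0 0 0 0 0.4" --pt "0 0 0 0 0 0 0.2" --pt "0 0 0 0 0 0 0" --pt "0 0 0 0 0 0 0" --pt "0 0 0 0 0 0 0"

```text
clock: 14.82
tool_pos: [0.4385, 0.1204, 0.0513]
eef_rot: [-0.0, 1.0, -0.001, -0.001]
contact_force: [-0.6, -0.3, -0.3]
opening: 0.994
finger_force: 0.0
```

>>> move_arm --pt "0 0 -30 0 0 0 0" --pt "0 0 -70 0 0 0 0" --pt "0 0 -110 0 0 0 0" --pt "0 0 -150 0 0 0 0" --pt "0 0 -150 0 0 0 0"

```text
clock: 15.45
tool_pos: [0.44, 0.121, 0.2035]
eef_rot: [0.0, 1.0, 0.0, 0.002]
contact_force: [-0.3, 0.6, -0.2]
opening: 1.003
finger_force: 0.0
```

```bash
python3 - <<'E'
from h import *
look('wrist',[(.438,.120,.088)])
s=r.get_state();print(s['tool_pos'],s['contact_force'])
E
```

```text
(0.438, 0.12, 0.088) uv [316. 198.] n 3075 0.0913 [0.4379 0.1201 0.0889]
[0.43930231 0.1203628  0.20205941] [-0.08305382  0.00476431 -1.10478207]
```

The medium bottle is seated (cap at .438,.120, height 88 mm). Now the large one.

>>> move_arm --pt "-45 -9 0 0 0 0 0" --pt "-100 -20 0 0 0 0 0" --pt "-155 -30 0 0 0 0 0" --pt "-200 -39 0 0 0 0 0" --pt "-215 -42 0 0 0 0 0"

```text
clock: 16.12
tool_pos: [0.6555, 0.0768, 0.1981]
eef_rot: [0.001, 1.0, -0.002, -0.002]
contact_force: [-0.4, -0.1, 0.2]
opening: 1.001
finger_force: 0.0
```

>>> move_arm --pt "0 0 0 0 0 0 0" --pt "0 0 0 0 0 0 0"

```text
clock: 16.38
tool_pos: [0.6523, 0.0791, 0.1999]
eef_rot: [-0.001, 1.0, -0.001, -0.002]
contact_force: [-1.0, -0.3, 0.9]
opening: 1.0
finger_force: 0.0
```

```bash
python3 - <<'E'
from h import *
look('wrist',[(.653,.078,.092)])
s=r.get_state();print(s['tool_pos'],s['contact_force'],s['eef_rot'])
E
```

```text
(0.653, 0.078, 0.092) uv [317. 205.] n 3540 0.0959 [0.6555 0.0806 0.0935]
[0.65237411 0.07917819 0.20032906] [0.27709933 0.13955582 0.06325331] [-1.07779210e-03  9.99997498e-01 -8.98527560e-04 -1.74213107e-03]
```

Aim for (.654, .079) and descend 148 mm to 52.

>>> move_arm --pt "-1 0 40 0 0 0 0" --pt "-1 0 80 0 0 0 0" --pt "-1 0 120 0 0 0 0" --pt "-1 0 148 0 0 0 0" --pt "-1 0 148 0 0 0 0"

```text
clock: 17.05
tool_pos: [0.6522, 0.0782, 0.0511]
eef_rot: [-0.001, 1.0, -0.001, -0.003]
contact_force: [-0.6, -0.7, -0.5]
opening: 1.0
finger_force: 0.0
```

>>> move_arm --pt "0 0 0 0 0 0 0.6" --pt "0 0 0 0 0 0 0.6" --pt "0 0 0 0 0 0 0.6" --pt "0 0 0 0 0 0 0.6" --pt "0 0 0 0 0 0 0.6" --newtons 22

```text
clock: 17.68
tool_pos: [0.6551, 0.0791, 0.0539]
eef_rot: [-0.0, 1.0, -0.0, -0.0]
contact_force: [-0.1, 0.6, 4.3]
opening: 0.578
finger_force: 22.0
```

>>> move_arm --pt "0 0 -20 0 0 0 0.6" --pt "0 0 -50 0 0 0 0.6" --pt "0 0 -90 0 0 0 0.6" --pt "0 0 -130 0 0 0 0.6" --pt "0 0 -150 0 0 0 0.6"

```text
clock: 18.3
tool_pos: [0.6555, 0.0788, 0.206]
eef_rot: [-0.0, 1.0, -0.0, 0.001]
contact_force: [0.0, 0.2, -2.0]
opening: 0.581
finger_force: 22.0
```

>>> move_arm --pt "4 -30 0 0 0 0 0.6" --pt "9 -75 0 0 0 0 0.6" --pt "15 -120 0 0 0 0 0.6" --pt "20 -165 0 0 0 0 0.6" --pt "26 -210 0 0 0 0 0.6"

```text
clock: 18.92
tool_pos: [0.6279, -0.1332, 0.2029]
eef_rot: [-0.0, 1.0, -0.001, -0.002]
contact_force: [0.8, -0.1, -1.5]
opening: 0.582
finger_force: 22.0
```

>>> move_arm --pt "5 -45 0 0 0 0 0.6" --pt "11 -90 0 0 0 0 0.6" --pt "16 -130 0 0 0 0 0.6" --pt "19 -160 0 0 0 0 0.6" --pt "19 -160 0 0 0 0 0.6"

```text
clock: 19.55
tool_pos: [0.6081, -0.2955, 0.2024]
eef_rot: [0.003, 1.0, -0.002, -0.002]
contact_force: [-0.5, -0.4, -0.4]
opening: 0.578
finger_force: 22.0
```

>>> move_arm --pt "0 0 0 0 0 0 0.6" --pt "0 0 0 0 0 0 0.6"

```text
clock: 19.8
tool_pos: [0.6103, -0.2893, 0.2036]
eef_rot: [-0.002, 1.0, 0.0, -0.001]
contact_force: [-0.1, 0.2, -1.0]
opening: 0.578
finger_force: 22.0
```

```bash
python3 - <<'E'
from h import *
s=snap('wrist','w5.png');w=world(s);rim(s,w,(.609,-.290),.037);print(r.get_state()['tool_pos'])
E
```

```text
rim [ 0.6105 -0.2885] R 0.0365 808
[ 0.61026885 -0.28955893  0.20368076]
```

View pics/w5.png

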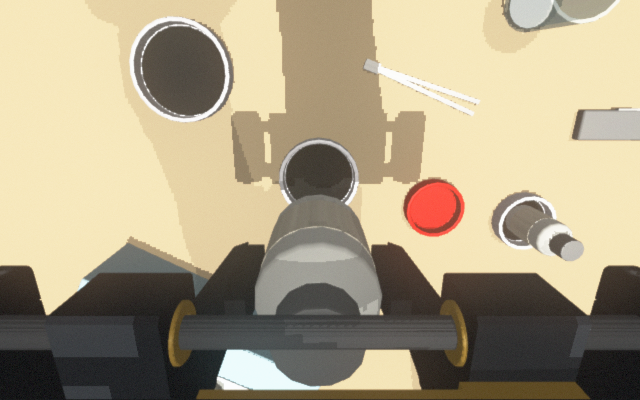

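The large holder is at (319,177), aligned under the bottle, with the rim fit at (.6105, -.2885). Lowering.

>>> move_arm --pt "0 0 35 0 0 0 0.6" --pt "0 0 75 0 0 0 0.6" --pt "0 0 110 0 0 0 0.6" --pt "0 0 135 0 0 0 0.6" --pt "0 0 142 0 0 0 0.6"

```text
clock: 20.48
tool_pos: [0.6091, -0.2908, 0.0601]
eef_rot: [-0.001, 1.0, -0.0, -0.002]
contact_force: [-0.8, -0.5, -0.9]
opening: 0.577
finger_force: 22.0
```

>>> move_arm --pt "0 0 2 0 0 0 0.6" --pt "0 0 2 0 0 0 0.6" --pt "0 0 2 0 0 0 0.6"

```text
clock: 20.85
tool_pos: [0.6104, -0.2918, 0.0607]
eef_rot: [-0.0, 1.0, -0.001, 0.0]
contact_force: [-0.7, -1.0, -0.8]
opening: 0.583
finger_force: 22.0
```

>>> move_arm --pt "0 0 2 0 0 0 0.6" --pt "0 0 3 0 0 0 0.6" --pt "0 0 3 0 0 0 0.6"

```text
clock: 21.22
tool_pos: [0.6101, -0.2918, 0.0579]
eef_rot: [0.0, 1.0, -0.001, -0.0]
contact_force: [-2.2, -0.5, 6.5]
opening: 0.583
finger_force: 22.0
```

The bottle is on the floor (+6.5 N). Release and rise.

>>> move_arm --pt "0 0 0 0 0 0 0.3" --pt "0 0 0 0 0 0 0.15" --pt "0 0 0 0 0 0 0" --pt "0 0 0 0 0 0 0" --pt "0 0 0 0 0 0 0"

```text
clock: 21.85
tool_pos: [0.6096, -0.2915, 0.0564]
eef_rot: [-0.0, 1.0, -0.001, -0.001]
contact_force: [0.8, -0.4, -0.3]
opening: 0.999
finger_force: 0.0
```

>>> move_arm --pt "0 0 -30 0 0 0 0" --pt "0 0 -70 0 0 0 0" --pt "0 0 -110 0 0 0 0" --pt "0 0 -150 0 0 0 0" --pt "0 0 -150 0 0 0 0"

```text
clock: 22.48
tool_pos: [0.612, -0.2914, 0.2103]
eef_rot: [0.0, 1.0, -0.001, 0.003]
contact_force: [0.1, -0.1, -0.2]
opening: 1.002
finger_force: 0.0
```

```bash
python3 - <<'E'
from h import *
look('wrist',[(.610,-.29,.096)])
s=r.get_state();print(s['tool_pos'],s['contact_force'])
E
```

```text
(0.61, -0.29, 0.096) uv [320. 198.] n 4146 0.0993 [ 0.6107 -0.292   0.0968]
[ 0.61057312 -0.29150554  0.20793566] [-0.20139111 -0.73676067 -0.0547218 ]
```

The large bottle is seated. Now the largest.

>>> move_arm --pt "4 30 0 0 0 0 0" --pt "12 85 0 0 0 0 0" --pt "20 140 0 0 0 0 0" --pt "28 195 0 0 0 0 0" --pt "36 250 0 0 0 0 0"

```text
clock: 23.15
tool_pos: [0.5725, -0.0401, 0.2048]
eef_rot: [-0.0, 1.0, -0.001, -0.002]
contact_force: [0.9, -0.1, -0.1]
opening: 0.997
finger_force: 0.0
```

>>> move_arm --pt "8 55 0 0 0 0 0" --pt "16 110 0 0 0 0 0" --pt "24 165 0 0 0 0 0" --pt "32 220 0 0 0 0 0" --pt "40 275 0 0 0 0 0"

```text
clock: 23.78
tool_pos: [0.5327, 0.2345, 0.2045]
eef_rot: [-0.0, 1.0, -0.001, -0.002]
contact_force: [0.1, 0.0, -0.7]
opening: 1.001
finger_force: 0.0
```

>>> move_arm --pt "8 55 0 0 0 0 0" --pt "16 110 0 0 0 0 0" --pt "24 160 0 0 0 0 0" --pt "27 190 0 0 0 0 0" --pt "27 190 0 0 0 0 0"

```text
clock: 24.4
tool_pos: [0.5044, 0.426, 0.2042]
eef_rot: [-0.002, 1.0, -0.0, -0.002]
contact_force: [0.8, -0.0, -0.8]
opening: 1.0
finger_force: 0.0
```

>>> move_arm --pt "0 0 0 0 0 0 0" --pt "0 0 0 0 0 0 0"

```text
clock: 24.65
tool_pos: [0.5076, 0.4213, 0.2053]
eef_rot: [0.001, 1.0, -0.002, -0.001]
contact_force: [0.3, -0.3, 0.5]
opening: 1.0
finger_force: 0.0
```

```bash
python3 - <<'E'
from h import *
look('wrist',[(.508,.423,.100)])
s=r.get_state();print(s['tool_pos'],s['contact_force'],s['eef_rot'])
E
```

```text
(0.508, 0.423, 0.1) uv [321. 206.] n 4901 0.1037 [0.5102 0.4267 0.1012]
[0.50754359 0.42162209 0.20552837] [ 0.92727003 -0.13290286  0.5744932 ] [ 9.34213151e-04  9.99998306e-01 -1.39587086e-03 -7.52329715e-04]
```

>>> move_arm --pt "-1 2 40 0 0 0 0" --pt "-1 2 80 0 0 0 0" --pt "-1 2 115 0 0 0 0" --pt "-1 2 145 0 0 0 0" --pt "-1 2 145 0 0 0 0"

```text
clock: 25.32
tool_pos: [0.5069, 0.423, 0.0587]
eef_rot: [0.0, 1.0, -0.003, -0.002]
contact_force: [-0.1, -0.5, 0.7]
opening: 1.002
finger_force: 0.0
```

>>> move_arm --pt "0 0 0 0 0 0 0.5" --pt "0 0 0 0 0 0 0.5" --pt "0 0 0 0 0 0 0.5" --pt "0 0 0 0 0 0 0.5" --pt "0 0 0 0 0 0 0.5" --newtons 28

```text
clock: 25.95
tool_pos: [0.508, 0.4261, 0.0622]
eef_rot: [-0.0, 1.0, 0.0, 0.0]
contact_force: [-0.7, -1.0, 6.5]
opening: 0.692
finger_force: 28.0
```

>>> move_arm --pt "0 0 -20 0 0 0 0.5" --pt "0 0 -50 0 0 0 0.5" --pt "0 0 -90 0 0 0 0.5" --pt "0 0 -130 0 0 0 0.5" --pt "0 0 -155 0 0 0 0.5"

```text
clock: 26.58
tool_pos: [0.5077, 0.426, 0.2189]
eef_rot: [-0.0, 1.0, 0.0, -0.0]
contact_force: [-0.4, 0.3, -1.8]
opening: 0.695
finger_force: 28.0
```

>>> move_arm --pt "0 -25 0 0 0 0 0.5" --pt "0 -65 0 0 0 0 0.5" --pt "0 -110 0 0 0 0 0.5" --pt "0 -155 0 0 0 0 0.5" --pt "0 -200 0 0 0 0 0.5"

```text
clock: 27.2
tool_pos: [0.5075, 0.2239, 0.2169]
eef_rot: [-0.0, 1.0, -0.001, -0.001]
contact_force: [0.8, -0.3, -1.5]
opening: 0.695
finger_force: 28.0
```

>>> move_arm --pt "0 -45 0 0 0 0 0.5" --pt "0 -90 0 0 0 0 0.5" --pt "0 -135 0 0 0 0 0.5" --pt "0 -180 0 0 0 0 0.5" --pt "0 -225 0 0 0 0 0.5"

```text
clock: 27.82
tool_pos: [0.5076, -0.001, 0.2172]
eef_rot: [-0.0, 1.0, -0.001, -0.0]
contact_force: [1.0, 0.2, -2.8]
opening: 0.695
finger_force: 28.0
```

>>> move_arm --pt "0 -45 0 0 0 0 0.5" --pt "0 -90 0 0 0 0 0.5" --pt "0 -135 0 0 0 0 0.5" --pt "0 -180 0 0 0 0 0.5" --pt "0 -225 0 0 0 0 0.5"

```text
clock: 28.45
tool_pos: [0.5075, -0.2259, 0.2175]
eef_rot: [-0.0, 1.0, -0.001, -0.001]
contact_force: [1.6, 0.0, -1.2]
opening: 0.696
finger_force: 28.0
```

>>> move_arm --pt "0 -45 0 0 0 0 0.5" --pt "-1 -90 0 0 0 0 0.5" --pt "-2 -130 0 0 0 0 0.5" --pt "-3 -165 0 0 0 0 0.5" --pt "-3 -189 0 0 0 0 0.5"

```text
clock: 29.08
tool_pos: [0.51, -0.4155, 0.2174]
eef_rot: [0.001, 1.0, -0.001, -0.001]
contact_force: [0.7, -0.1, -1.9]
opening: 0.696
finger_force: 28.0
```

>>> move_arm --pt "0 0 0 0 0 0 0.5" --pt "0 0 0 0 0 0 0.5" --pt "0 0 0 0 0 0 0.5"

```text
clock: 29.45
tool_pos: [0.5114, -0.4115, 0.2173]
eef_rot: [-0.002, 1.0, -0.0, -0.001]
contact_force: [-0.7, 0.2, -0.6]
opening: 0.698
finger_force: 28.0
```

```bash
python3 - <<'E'
from h import *
s=snap('wrist','w6.png');w=world(s);rim(s,w,(.511,-.413),.042);print(r.get_state()['tool_pos'])
E
```

```text
rim [ 0.5126 -0.4116] R 0.0415 776
[ 0.51137099 -0.41182969  0.21719945]
```

View pics/w6.png

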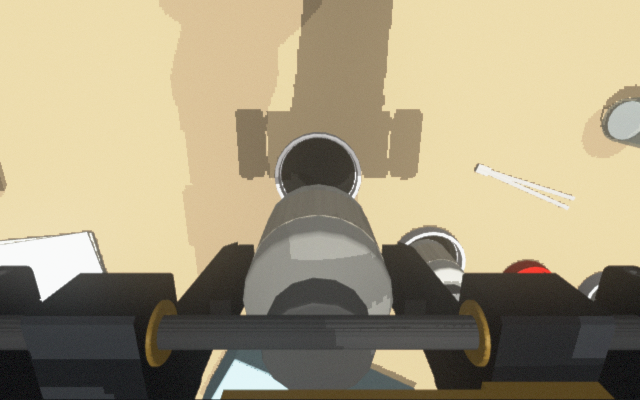

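The largest holder is at (318,175), aligned under the bottle. Lowering.

>>> move_arm --pt "0 0 35 0 0 0 0.5" --pt "0 0 75 0 0 0 0.5" --pt "0 0 115 0 0 0 0.5" --pt "0 0 138 0 0 0 0.5" --pt "0 0 146 0 0 0 0.5"

```text
clock: 30.12
tool_pos: [0.5106, -0.4129, 0.0699]
eef_rot: [-0.0, 1.0, -0.0, -0.001]
contact_force: [0.2, 0.2, -1.1]
opening: 0.694
finger_force: 28.0
```

>>> move_arm --pt "0 0 2 0 0 0 0.5" --pt "0 0 3 0 0 0 0.5" --pt "0 0 3 0 0 0 0.5"

```text
clock: 30.5
tool_pos: [0.5113, -0.4139, 0.0689]
eef_rot: [-0.0, 1.0, -0.001, -0.0]
contact_force: [0.3, -0.3, -1.6]
opening: 0.693
finger_force: 28.0
```

>>> move_arm --pt "0 0 2 0 0 0 0.5" --pt "0 0 3 0 0 0 0.5" --pt "0 0 3 0 0 0 0.5"

```text
clock: 30.88
tool_pos: [0.5112, -0.4139, 0.0663]
eef_rot: [0.0, 1.0, -0.001, -0.0]
contact_force: [-2.2, 0.2, 6.4]
opening: 0.695
finger_force: 28.0
```

On the floor. Release, rise, and check everything.

>>> move_arm --pt "0 0 0 0 0 0 0.2" --pt "0 0 0 0 0 0 0.1" --pt "0 0 0 0 0 0 0" --pt "0 0 0 0 0 0 0" --pt "0 0 0 0 0 0 0"

```text
clock: 31.5
tool_pos: [0.5107, -0.4135, 0.0647]
eef_rot: [-0.0, 1.0, -0.001, -0.001]
contact_force: [0.6, -0.7, 0.7]
opening: 1.0
finger_force: 0.0
```

>>> move_arm --pt "0 0 -30 0 0 0 0" --pt "0 0 -70 0 0 0 0" --pt "0 0 -110 0 0 0 0" --pt "0 0 -150 0 0 0 0" --pt "0 0 -180 0 0 0 0"

```text
clock: 32.12
tool_pos: [0.5114, -0.4134, 0.2468]
eef_rot: [-0.0, 1.0, -0.001, -0.0]
contact_force: [-0.0, 0.2, 0.0]
opening: 0.996
finger_force: 0.0
```

>>> move_arm --pt "0 0 0 0 0 0 0" --pt "0 0 0 0 0 0 0" --pt "0 0 0 0 0 0 0"

```text
clock: 32.5
tool_pos: [0.5102, -0.4132, 0.2432]
eef_rot: [-0.0, 1.0, 0.0, -0.002]
contact_force: [-0.2, -0.5, 0.3]
opening: 1.001
finger_force: 0.0
```

```bash
python3 - <<'E'
from h import *
look('wrist',[(.511,-.413,.104)])
look('scene',[(.511,-.413,.104),(.61,-.291,.096),(.438,.12,.088),(.654,-.08,.08),(.605,.266,.09),(.456,-.107,.07)],'s9.png')
print(r.get_state()['tool_pos'])
E
```

```text
(0.511, -0.413, 0.104) uv [318. 193.] n 4560 0.1078 [ 0.5131 -0.4138  0.1054]
(0.511, -0.413, 0.104) uv [175. 122.] n 915 0.1092 [ 0.5136 -0.4101  0.1068]
(0.61, -0.291, 0.096) uv [186. 168.] n 822 0.1019 [ 0.6127 -0.2893  0.0994]
(0.438, 0.12, 0.088) uv [375. 195.] n 606 0.0927 [0.439  0.1218 0.0902]
(0.654, -0.08, 0.08) uv [248. 224.] n 443 0.085 [ 0.6548 -0.0772  0.0825]
(0.605, 0.266, 0.09) uv [401. 279.] n 885 0.0949 [0.6087 0.2699 0.0924]
(0.456, -0.107, 0.07) uv [288. 166.] n 547 0.0745 [ 0.4587 -0.1032  0.072 ]
[ 0.51047916 -0.41316676  0.24356535]
```

View pics/s9.png

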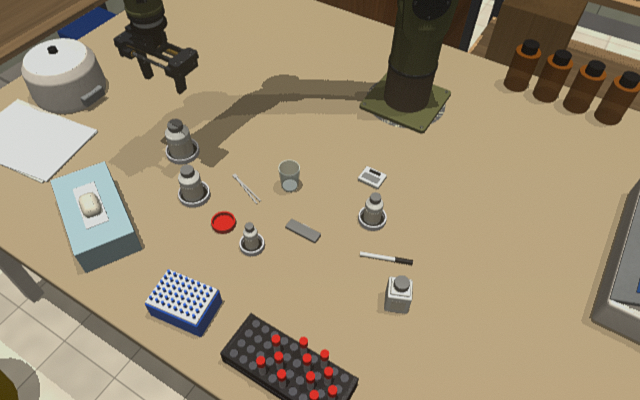

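All four bottles stand upright in their holders, at (178,140), (190,185), (251,238) and (374,210). The square bottle and the beaker haven't moved, and the gripper is clear.

```bash
python3 -c "
from h import *
print(finish_job())"
```

```text
the job is handed in; nothing more can be done
None
```

I set the four round bottles upright in their matching holders, smallest to largest, lowering each one in before release; the square bottle and beaker stayed in place, and the job was handed in at about 33 s.

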